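# Stand up and sort the toppled glaze bottles

### The arm

A 7-joint arm with a two-finger parallel gripper is mounted at the origin on the work surface. World frame = base frame: x ahead of the robot, y to its left, z up, the work surface at z = 0. Lengths are in m, angles in rad, forces in N, time in s.
With the tool pointing down it reaches from about 0.4 to 0.9 m from the base axis. Payload 5.6 kg.
Tool frame: the origin (TCP) lies midway between the tips of the shut fingers; the grasp point (between the pads) lies 19 mm behind it; z points along the fingers, y is the line along which they close (so a half turn about z gives the same grasp; the last joint's range is limited). The gripper opens to 92 mm and grips with 3 to 60 N. Pads are 20 mm wide; open, the fingers measure 128 mm over their backs; the gripper's body (75 mm by 189 mm) begins 69 mm behind the grasp point.
Start: joints at [1.147, 0.468, -0.012, 1.603, 0.006, 1.071, -0.056], TCP at [0.242, -0.603, 0.215] pointing down, gripper open.
Joint ranges: [-2.53, 2.53], [-0.31, 2.02], [-1.57, 1.55], [0.28, 2.44], [-1.29, 4.43], [0.15, 1.84], [-2.92, 2.92]. Speed limits (rad/s): [2.57, 2.57, 3.14, 3.14, 3.14, 3.14, 3.14].

### API

Orientations are given as a 3x3 rotation matrix whose columns are the frame's x, y, z axes.
In Python, from station import env, effector, solver, viewer, workorder, search_frame, tip_of gives the robot as it stands. Calls block until the motion is done:
- env.reach(position, orientation): joint-space move of the TCP to a pose.
- env.movel(position, frame=None, rate=0.15): straight line of the TCP; frame=None keeps the orientation; rate is the mean speed in m/s.
- env.goto_joints(angles): joint-space move.
- effector.release() and effector.grasp(squeeze=None): open the fingers fully, or close them until they stop; squeeze is the grip in N (None keeps the last).
- env.pause(seconds).
- solver.inverse_kinematics(position, orientation): joint angles nearest the present ones, or None.
- env.sense(): the state.
- viewer.read_camera(name): name is "scene" or "top" or "wrist"; returns (picture, depth): 400x640x3 uint8, red, green, blue; 400x640 float32, m along the optical axis (not along the pixel's ray), 0 where there is no reading.
- viewer.camera_info(name): a dict with "intrinsics" (3x3 intrinsics, pixels), "dist_coeffs" ([k1, k2, p1, p2, k3] as OpenCV has them; the pictures are not rectified), "eye" and "rotation" of the camera in the world; the wrist camera has in their place "T_tool_cam" (4x4, takes a point from camera to tool coordinates, whose origin is the TCP and whose axes are the flange's). Camera axes: x right, y up, looking along -z (the intrinsics and any distortion apply to the point x, -y, -z); pixel columns grow to the right and rows downward; lengths in m; the calibration is good to about 2 mm. A picture is of the moment at which its call begins: read the wrist's pose just before it. camera_info takes no time and is no camera call.
A pose or a line that the arm cannot do raises env.PlanningError and nothing moves.
- workorder.finish_job(): hands the job in; it is judged then, once.
Trained networks look in the newest picture that a camera, given by its name, has taken for a name from the list of things; names that differ only in an ending like _2 or _b are one class to them, and where a whole thing is asked for, a point or a joint stands for the part that bears it (a point fixed in the world has none). Each returns a list of dicts, best first, with "score" (0 to 1); they miss things now and then, are a little off and sometimes report something else, mostly with a low value. They report only what shows in the picture. A call takes as long as a camera call. They do not tell look-alikes from the thing itself.
- search_frame(camera, name): "at" ([x, y, z] in m, in world coordinates, good to about 4 mm: the middle of the surface that is visible of it).
- tip_of(camera, name): "at" ([x, y, z] in m, in world coordinates, good to about 4 mm: a listed point, or the origin of a listed thing).
The state is a dict: "t": time; "joint_positions": joint angles; "joint_velocities": joint speeds; "tau": joint torques, N m; "ee_pos": TCP position; "tcp_rot": TCP orientation; "wrist_force": force on the tool from outside, world axes, zero at the start; "moment": the same for the moment, N m; "gripper_width": finger opening in m; "grasp_force": force on a finger pad.
Only numpy, scipy, OpenCV 4.12 (cv2) and the standard library are available. Lean on these libraries where they do the work, as an engineer would, in place of code of your own. Each camera call takes 0.05 s, during which the arm holds its last target. There are 200 camera calls.

### The job

The glaze bottles have been knocked over: feel by lifting which are full and which are empty, and stand every full one upright, on its base, in the blue sliding tray and every empty one upright in the grey refill bin. Slide the tray to the robot's right until it is fully home against its stop, and leave it there with all its bottles standing. Leave everything else on the table where it is.

Things in the scene. Friction and masses are not known exactly. Their poses are not given: they have to be found in the camera images.
- bottle_1_mid (a point): square green glaze bottle, 50 x 50 x 100 mm, plus round white cap 32 mm wide, 24 mm tall; starts lying on a side, or is absent. Point: centre of the square body, 50 mm above its base; z runs from base to cap, x and y are square to the sides. All look alike; a full one weighs 0.34 kg, an empty one 0.06 kg (15 % either way), bottom-heavy: only weight tells them apart
- bottle_2_mid (a point): square green glaze bottle, 50 x 50 x 100 mm, plus round white cap 32 mm wide, 24 mm tall; starts lying on a side, or is absent. Point: centre of the square body, 50 mm above its base; z runs from base to cap, x and y are square to the sides. All look alike; a full one weighs 0.34 kg, an empty one 0.06 kg (15 % either way), bottom-heavy: only weight tells them apart
- bottle_3_mid (a point): square green glaze bottle, 50 x 50 x 100 mm, plus round white cap 32 mm wide, 24 mm tall; starts lying on a side, or is absent. Point: centre of the square body, 50 mm above its base; z runs from base to cap, x and y are square to the sides. All look alike; a full one weighs 0.34 kg, an empty one 0.06 kg (15 % either way), bottom-heavy: only weight tells them apart
- bottle_4_mid (a point): square green glaze bottle, 50 x 50 x 100 mm, plus round white cap 32 mm wide, 24 mm tall; starts lying on a side, or is absent. Point: centre of the square body, 50 mm above its base; z runs from base to cap, x and y are square to the sides. All look alike; a full one weighs 0.34 kg, an empty one 0.06 kg (15 % either way), bottom-heavy: only weight tells them apart
- bottle_5_mid (a point): square green glaze bottle, 50 x 50 x 100 mm, plus round white cap 32 mm wide, 24 mm tall; starts lying on a side, or is absent. Point: centre of the square body, 50 mm above its base; z runs from base to cap, x and y are square to the sides. All look alike; a full one weighs 0.34 kg, an empty one 0.06 kg (15 % either way), bottom-heavy: only weight tells them apart
- tray_floor (a point): centre of the upper surface of the floor of the blue sliding glaze tray; the floor lies 20 mm above the table, inside 120 mm (its x) by 270 mm (its y), with a rim 14 mm above the floor and 5 mm thick. z is up; the tray slides along its own -y (to the robot's right)
- tray (a joint): how far the tray has slid along its runners, in m: it starts between 0 and 0.02, and 0.08 is fully home against the end stop; it slides stiffly (about 3 N) and stays where it is left
- tray_tab (a point): yellow upright push tab at the tray's +y end, 30 mm (x) by 12 mm (y), its top 90 mm above the table; this point is on its centre line, 18 mm below its top. Push it along the tray's -y, or pinch it across x or y from above
- refill_bin_in (a point): centre of the inner floor of the grey refill bin, an open low box fixed to the table, inside 120 mm (its x) by 210 mm (its y), floor 5 mm above the table, rim 30 mm above the table, z up
- stick_jar: clear round jar of thin wooden sticks, 76 mm across, about 200 mm tall with the sticks; a bystander, origin at the centre of its underside
- black_mug: black mug, 80 mm across, 90 mm tall; a bystander, origin at the centre of its underside
- clay_bowl: terracotta bowl, 100 mm across, 50 mm tall; a bystander, origin at the centre of its underside
- pinch_pot: unfired round pinch pot, 92 mm across, 62 mm tall, on a fixed plywood bat 15 mm thick; a bystander, origin at the centre of its underside
- wood_rib: flat wooden shaping rib lying on the table, 35 x 95 x 8 mm; a bystander, origin at the centre of its underside
- slip_jar: white lidded jar, 70 mm across, 90 mm tall; a bystander, origin at the centre of its underside
There are look-alikes about, which are no part of the job. Leave any brown look-alike of the part that bears bottle_3_mid alone.

How it is judged:
At the end, for the whole second after the job is handed in: every full bottle stands upright (within 0.12 rad) on the tray floor and every empty one on the floor of the refill bin, its centre within 45 mm (x) and 120 mm (tray) or 90 mm (bin) (y) of the floor's centre, and the tray is within 5 mm of its stop (((x of bottle_1_mid in the frame of tray_floor between -0.045 and 0.045 m and y of bottle_1_mid in the frame of tray_floor between -0.12 and 0.12 m and z of bottle_1_mid in the frame of tray_floor between 0.042 and 0.058 m and angle between bottle_1_mid's own z axis and vertical below 0.12 rad and contact force between bottle_1 and tray above 1.6 N) or (x of bottle_1_mid in the frame of refill_bin_in between -0.045 and 0.045 m and y of bottle_1_mid in the frame of refill_bin_in between -0.09 and 0.09 m and z of bottle_1_mid in the frame of refill_bin_in between 0.042 and 0.058 m and angle between bottle_1_mid's own z axis and vertical below 0.12 rad and contact force between bottle_1 and refill_bin below 1.6 N)) and ((x of bottle_2_mid in the frame of tray_floor between -0.045 and 0.045 m and y of bottle_2_mid in the frame of tray_floor between -0.12 and 0.12 m and z of bottle_2_mid in the frame of tray_floor between 0.042 and 0.058 m and angle between bottle_2_mid's own z axis and vertical below 0.12 rad and contact force between bottle_2 and tray above 1.6 N) or (x of bottle_2_mid in the frame of refill_bin_in between -0.045 and 0.045 m and y of bottle_2_mid in the frame of refill_bin_in between -0.09 and 0.09 m and z of bottle_2_mid in the frame of refill_bin_in between 0.042 and 0.058 m and angle between bottle_2_mid's own z axis and vertical below 0.12 rad and contact force between bottle_2 and refill_bin below 1.6 N)) and ((x of bottle_3_mid in the frame of tray_floor between -0.045 and 0.045 m and y of bottle_3_mid in the frame of tray_floor between -0.12 and 0.12 m and z of bottle_3_mid in the frame of tray_floor between 0.042 and 0.058 m and angle between bottle_3_mid's own z axis and vertical below 0.12 rad and contact force between bottle_3 and tray above 1.6 N) or (x of bottle_3_mid in the frame of refill_bin_in between -0.045 and 0.045 m and y of bottle_3_mid in the frame of refill_bin_in between -0.09 and 0.09 m and z of bottle_3_mid in the frame of refill_bin_in between 0.042 and 0.058 m and angle between bottle_3_mid's own z axis and vertical below 0.12 rad and contact force between bottle_3 and refill_bin below 1.6 N)) and ((x of bottle_4_mid in the frame of tray_floor between -0.045 and 0.045 m and y of bottle_4_mid in the frame of tray_floor between -0.12 and 0.12 m and z of bottle_4_mid in the frame of tray_floor between 0.042 and 0.058 m and angle between bottle_4_mid's own z axis and vertical below 0.12 rad and contact force between bottle_4 and tray above 1.6 N) or (x of bottle_4_mid in the frame of refill_bin_in between -0.045 and 0.045 m and y of bottle_4_mid in the frame of refill_bin_in between -0.09 and 0.09 m and z of bottle_4_mid in the frame of refill_bin_in between 0.042 and 0.058 m and angle between bottle_4_mid's own z axis and vertical below 0.12 rad and contact force between bottle_4 and refill_bin below 1.6 N)) and ((x of bottle_5_mid in the frame of tray_floor between -0.045 and 0.045 m and y of bottle_5_mid in the frame of tray_floor between -0.12 and 0.12 m and z of bottle_5_mid in the frame of tray_floor between 0.042 and 0.058 m and angle between bottle_5_mid's own z axis and vertical below 0.12 rad and contact force between bottle_5 and tray above 1.6 N) or (x of bottle_5_mid in the frame of refill_bin_in between -0.045 and 0.045 m and y of bottle_5_mid in the frame of refill_bin_in between -0.09 and 0.09 m and z of bottle_5_mid in the frame of refill_bin_in between 0.042 and 0.058 m and angle between bottle_5_mid's own z axis and vertical below 0.12 rad and contact force between bottle_5 and refill_bin below 1.6 N)) and value of joint tray above 0.075 m); the robot touches nothing.
It fails at once if a bystander is knocked out of place (more than 40 mm) (distance of any of stick_jar, black_mug, clay_bowl, pinch_pot, wood_rib, slip_jar from where it was at the start of the episode above 0.04 m).
Of bottle_1, bottle_2, bottle_3, bottle_4, bottle_5 only 4 to 5 are there at a start; the rules pass over those that are not, and their reading is None.
At some moment in a run one of bottle_1, bottle_2, bottle_3, bottle_4, bottle_5 may be knocked a few centimetres aside while the robot is not near it.
It also fails if it takes over 210 s, if anything falls off the work surface, if the arm or the gripper's body presses on something with over 40 N, if the wrist force passes 120 N, or if a joint passes its speed limit or range.

## Working session

There is one attempt and no reset: what is moved stays moved. The work goes in short steps, each a Python script; the robot and the scene stay as the last script left them, time stands still between calls to the robot, and variables do not carry over. Pictures are saved under pics/ and viewed, at most 14 in all, crops included, and the job is handed in when it is done.

```bash
ls; mkdir -p pics; cat > h.py <<'E'
import numpy as np, cv2
from station import env, effector, solver, viewer, workorder, search_frame, tip_of
def snap(name,fn):
    rgb,d=viewer.read_camera(name); cv2.imwrite(f'pics/{fn}.png',rgb[:,:,::-1]); np.save(f'pics/{fn}_d.npy',d); return rgb,d
def cloud(name,d,pose=None):
    """world xyz per pixel"""
    c=viewer.camera_info(name);K=np.array(c['intrinsics']);D=np.array(c['dist_coeffs'],float)
    h,w=d.shape;u,v=np.meshgrid(np.arange(w,dtype=np.float64),np.arange(h,dtype=np.float64))
    n=cv2.undistortPoints(np.stack([u,v],-1).reshape(-1,1,2),K,D).reshape(h,w,2)
    P=np.stack([n[...,0]*d,-n[...,1]*d,-d],-1)
    if 'T_tool_cam' in c:
        T=np.array(c['T_tool_cam']);P=P@T[:3,:3].T+T[:3,3]; p,R=pose; return P@np.array(R).T+np.array(p)
    return P@np.array(c['rotation']).T+np.array(c['eye'])
E
python3 - <<'E'
from h import *
for n in ('top','scene'):
    rgb,d=snap(n,n+'0'); 
    if n=='top':
        P=cloud(n,d); np.save('pics/topP.npy',P)
    c=viewer.camera_info(n);print(n,c['eye'],np.round(c['rotation'],2).tolist(),np.round(c['intrinsics'],0).tolist())
    for k in ['bottle_1_mid','tray_floor','tray_tab','refill_bin_in','stick_jar','black_mug','clay_bowl','pinch_pot','wood_rib','slip_jar']:
        print(k,[(np.round(r['at'],3).tolist(),round(r['score'],2)) for r in tip_of(n,k)])
s=env.sense();print(s['t'],s['ee_pos'],s['tcp_rot'],s['wrist_force'])
E
```

```text
pics
top [ 0.30293795 -0.02456511  1.39580124] [[-0.0, 0.99, -0.15], [-1.0, -0.0, -0.01], [-0.01, 0.15, 0.99]] [[391.0, 0.0, 318.0], [0.0, 391.0, 193.0], [0.0, 0.0, 1.0]]
bottle_1_mid [([0.371, 0.294, 0.028], 0.85)]
tray_floor [([0.624, -0.167, 0.02], 0.73), ([0.641, -0.472, 0.0], 0.55), ([0.629, -0.021, 0.072], 0.45)]
tray_tab [([0.629, -0.015, 0.07], 0.91), ([0.37, -0.31, 0.028], 0.62)]
refill_bin_in [([0.598, 0.237, 0.006], 0.68)]
stick_jar [([0.61, 0.488, 0.007], 0.72)]
black_mug [([0.771, -0.058, -0.002], 0.63)]
clay_bowl [([0.776, 0.137, 0.002], 0.61)]
pinch_pot [([0.468, -0.599, 0.013], 0.81)]
wood_rib [([0.641, -0.471, -0.001], 0.62)]
slip_jar [([0.489, 0.514, 0.0], 0.89), ([0.645, -0.469, -0.001], 0.62)]
scene [ 1.2929333  -0.41771867  1.00507503] [[0.46, -0.64, 0.61], [0.89, 0.34, -0.31], [-0.01, 0.69, 0.72]] [[409.0, 0.0, 320.0], [0.0, 409.0, 201.0], [0.0, 0.0, 1.0]]
bottle_1_mid [([0.374, 0.301, 0.023], 0.74)]
tray_floor [([0.63, -0.167, 0.019], 0.79), ([0.396, -0.21, 0.024], 0.7)]
tray_tab [([0.626, -0.018, 0.069], 0.67)]
refill_bin_in [([0.593, 0.232, 0.006], 0.83)]
stick_jar [([0.607, 0.484, -0.005], 0.62)]
black_mug [([0.77, -0.059, -0.001], 0.72), ([0.625, -0.017, 0.07], 0.17)]
clay_bowl [([0.782, 0.142, 0.002], 0.77)]
pinch_pot [([0.47, -0.598, 0.015], 0.97), ([0.593, 0.232, 0.008], 0.49)]
wood_rib [([0.642, -0.472, 0.0], 0.64), ([0.782, 0.144, -0.002], 0.32)]
slip_jar [([0.492, 0.51, -0.001], 0.6)]
1.1 [ 0.24154065 -0.60346919  0.21459972] [[ 9.28385053e-01  3.71619687e-01 -3.70095569e-05]
 [ 3.71619684e-01 -9.28385052e-01 -7.29044474e-05]
 [-6.14518473e-05  5.39299194e-05 -9.99999997e-01]] [-0.18485356 -0.01585171  0.0934046 ]
```

View pics/top0.png

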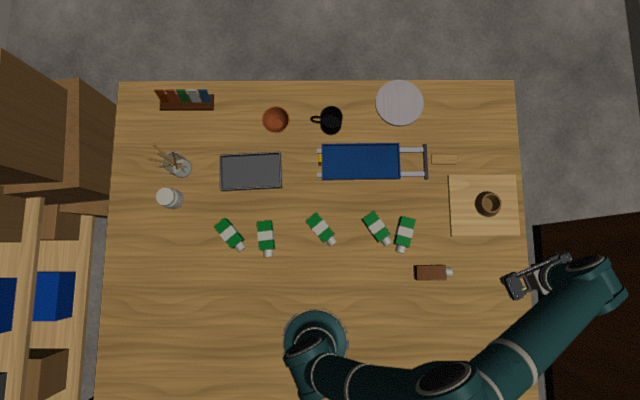

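View pics/scene0.png

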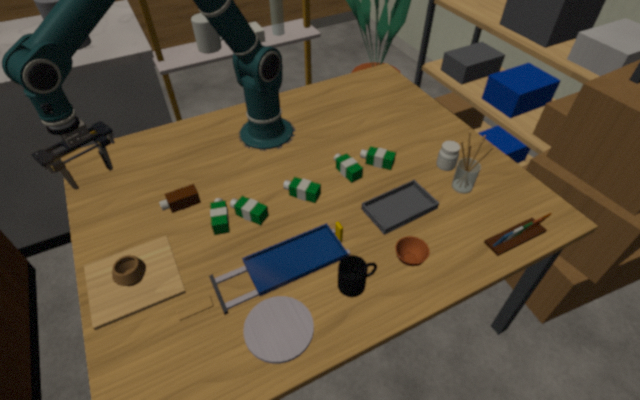

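The top view shows five green bottles on their sides at about (229,234), (265,236), (321,228), (376,227) and (404,233), caps towards the robot. The brown look-alike is at (432,272), the tray at (360,162) with its tab at (320,160), and the bin at (250,171). The scene view agrees. Next I'll compute metric poses.

```bash
cat >> h.py <<'E'
def bottles(name='top',pose=None,fn=None):
    """lying bottles: list of (mid xy, unit base->cap xy, size)"""
    rgb,d=snap(name,fn or 'tmp'); P=cloud(name,d,pose)
    hsv=cv2.cvtColor(rgb,cv2.COLOR_RGB2HSV).astype(int)
    ok=(d>0)&(P[...,0]>.2)&(P[...,0]<.56)&(abs(P[...,1])<.6)
    green=ok&(hsv[...,0]>40)&(hsv[...,0]<85)&(hsv[...,1]>120)&(P[...,2]>.01)
    body=ok&(P[...,2]>.012)&(P[...,2]<.08)
    m=body.astype(np.uint8); n,l=cv2.connectedComponents(m,connectivity=4); out=[]
    for i in range(1,n):
        s=l==i
        if (s&green).sum()<60: continue
        Q=P[s&(P[...,2]>.044)][:,:2]
        (c,sz,a)=cv2.minAreaRect(Q.astype(np.float32)); a=np.radians(a)
        e=np.array([np.cos(a),np.sin(a)]) if sz[0]>sz[1] else np.array([-np.sin(a),np.cos(a)])
        c=np.array(c); A=P[s&(P[...,2]>.025)][:,:2]-c
        if (A@e).max()<-(A@e).min(): e=-e
        out.append((c,e,np.round(sz,3),np.round(((A@e).min(),(A@e).max(),np.median(P[s&green][:,2])),3)))
    return out
E
python3 - <<'E'
from h import *
for b in bottles(): print([np.round(x,3).tolist() for x in b], np.degrees(np.arctan2(b[1][1],b[1][0])).round(1))
rgb=cv2.imread('pics/top0.png');P=np.load('pics/topP.npy');hsv=cv2.cvtColor(rgb,cv2.COLOR_BGR2HSV).astype(int)
def rect(m,t):
    (c,s,a)=cv2.minAreaRect(P[m][:,:2].astype(np.float32));print(t,np.round(c,3),np.round(s,3),round(a,1),np.median(P[m][:,2]).round(3),m.sum())
X,Y,Z=P[...,0],P[...,1],P[...,2]
rect((hsv[...,0]>100)&(hsv[...,0]<130)&(hsv[...,1]>120)&(X>.5)&(X<.75)&(Y>-.4)&(Y<0.05)&(Z<.04),'blue')
rect((hsv[...,0]>20)&(hsv[...,0]<35)&(hsv[...,1]>180)&(X>.55)&(X<.7)&(abs(Y)<.05)&(Z>.07),'tab')
rect((abs(X-.6)<.11)&(abs(Y-.235)<.15)&(Z>.02)&(Z<.04),'bin')
E
```

```text
[[0.385, -0.218], [-0.821, -0.571], [0.122, 0.052], [-0.061, 0.063, 0.049]] -145.2
[[0.391, -0.018], [-0.769, -0.64], [0.1, 0.05], [-0.05, 0.074, 0.05]] -140.2
[[0.374, -0.312], [-0.962, 0.272], [0.051, 0.104], [-0.052, 0.072, 0.05]] 164.2
[[0.363, 0.293], [-0.763, -0.647], [0.122, 0.052], [-0.061, 0.063, 0.049]] -139.7
[[0.356, 0.17], [-0.993, -0.115], [0.115, 0.051], [-0.058, 0.066, 0.05]] -173.4
blue [ 0.652 -0.166] [0.276 0.176] 89.8 0.021 2701
tab [ 0.625 -0.017] [0.007 0.028] 89.9 0.089 27
bin [0.594 0.232] [0.131 0.222] 2.8 0.029 349
```

```bash
cat >> h.py <<'E'
def zup(a): # rot about world z
    c,s=np.cos(a),np.sin(a); return np.array([[c,-s,0],[s,c,0],[0,0,1.]])
def Rb_lying(e): # bottle axes in world: z=e horizontal, x = up side (world z)
    z=np.array([e[0],e[1],0]);x=np.array([0,0,1.]);return np.stack([x,np.cross(z,x),z],1)
def Rb_up(yaw): return zup(yaw)
def tool_in_bottle(t,sg): # tilt t toward cap side: tool z = -cos t * xb - sin t * zb ; closing along +-yb
    z=np.array([-np.cos(t),0,-np.sin(t)]);y=np.array([0,sg,0.]);return np.stack([np.cross(y,z),y,z],1)
def tcp_pose(Rb,mid,t,sg,off=0.): # grasp point at mid + off*zb ; TCP 19 mm further
    R=Rb@tool_in_bottle(t,sg); return np.asarray(mid)+off*Rb[:,2]+.019*R[:,2],R
E
cat > feas.py <<'E'
from h import *
B=[]
for c,e,s,m in bottles():
    B.append((c+e*(m[0]+.051),e)); 
np.save('pics/B.npy',np.array(B))
ik=lambda p,R:solver.inverse_kinematics(p,R)
for c,e in B:
    print(np.round(c,3),[(sg,[t for t in range(-40,61,10) if ik(*tcp_pose(Rb_lying(e),[*c,.025],np.radians(t),sg)) is not None and ik(*tcp_pose(Rb_lying(e),[*c,.13],np.radians(t),sg)) is not None]) for sg in(1,-1)])
# placing: bottle +x side (where tool body is) direction yaw
for n,q in (('bin',(.594,.232,.055)),('tray',(.627,-.167,.07)),('trayR',(.627,-.26,.07)),('trayL',(.627,-.07,.07))):
    for t in (0,15,30,45,60):
        print(n,t,[(sg,[y for y in range(-180,180,30) if ik(*tcp_pose(Rb_up(np.radians(y)),q,np.radians(t),sg,.02)) is not None and ik(*tcp_pose(Rb_up(np.radians(y)),np.add(q,[0,0,.08]),np.radians(t),sg,.02)) is not None]) for sg in (1,-1)])
# regrasp area: cap direction
for q in ((.5,0.05,.025),(.48,.1,.025)):
  for t in (30,45,60):
    print(q,t,[(sg,[y for y in range(-180,180,30) if ik(*tcp_pose(Rb_lying([np.cos(np.radians(y)),np.sin(np.radians(y))]),q,np.radians(t),sg)) is not None]) for sg in (1,-1)])
print(env.sense()['t'])
E
python3 feas.py
```

```text
[ 0.393 -0.213] [(1, [-40, -30, -20, -10, 0, 10, 20, 30, 40, 50, 60]), (-1, [-40, -30, -20, -10, 0, 10, 20, 30, 40, 50, 60])]
[ 0.389 -0.019] [(1, [-40, -30, -20, -10, 0, 10]), (-1, [-40, -30, -20, -10, 0, 10])]
[ 0.375 -0.311] [(1, [-40, -30, -20, -10, 0, 10, 20, 30]), (-1, [-40, -30, -20, -10, 0, 10, 20, 30])]
[0.37  0.298] [(1, [-40, -30, -20, -10, 0, 10, 20]), (-1, [-40, -30, -20, -10, 0, 10, 20])]
[0.363 0.171] [(1, [-40, -30, -20, -10, 0, 10]), (-1, [-40, -30, -20, -10, 0, 10])]
bin 0 [(1, [-180, -150, -120, -90, -60, 90, 120, 150]), (-1, [-180, -150, -120, -90, -60, 90, 120, 150])]
bin 15 [(1, [-180, -150, -120, -90, -60, 90, 120, 150]), (-1, [-180, -150, -120, -90, -60, 90, 120, 150])]
bin 30 [(1, [-180, -150, -120, -90, -60, -30, 90, 120, 150]), (-1, [-180, -150, -120, -90, -60, -30, 90, 120, 150])]
bin 45 [(1, [-180, -150, -120, -90, -60, -30, 0, 60, 90, 120, 150]), (-1, [-180, -150, -120, -90, -60, -30, 0, 60, 90, 120, 150])]
bin 60 [(1, [-180, -150, -120, -90, -60, -30, 0, 30, 60, 90, 120, 150]), (-1, [-180, -150, -120, -90, -60, -30, 0, 30, 60, 90, 120, 150])]
tray 0 [(1
[... 1888 characters left out ...]
0, -30, 0, 30, 60, 90, 120, 150])]
(0.5, 0.05, 0.025) 45 [(1, [-120, -90, -60, -30, 0, 30, 60, 90, 120, 150]), (-1, [-120, -90, -60, -30, 0, 30, 60, 90, 120, 150])]
(0.5, 0.05, 0.025) 60 [(1, [-120, -90, -60, -30, 0, 30, 60, 90, 120, 150]), (-1, [-120, -90, -60, -30, 0, 30, 60, 90, 120, 150])]
(0.48, 0.1, 0.025) 30 [(1, [-150, -120, -90, -60, -30, 0, 30, 60, 90, 120, 150]), (-1, [-150, -120, -90, -60, -30, 0, 30, 60, 90, 120, 150])]
(0.48, 0.1, 0.025) 45 [(1, [-120, -90, -60, -30, 0, 30, 60, 90, 120, 150]), (-1, [-120, -90, -60, -30, 0, 30, 60, 90, 120, 150])]
(0.48, 0.1, 0.025) 60 [(1, [-120, -90, -60, -30, 0, 30, 60, 90, 120, 150]), (-1, [-120, -90, -60, -30, 0, 30, 60, 90, 120, 150])]
1.2
```

```bash
cat >> h.py <<'E'
def detect(near=None):
    L=[(c+e*(m[0]+.051),e) for c,e,s,m in bottles()]
    if near is None: return L
    return min(L,key=lambda b:np.linalg.norm(b[0]-near))
def J(): return np.array(env.sense()['joint_positions'])
def pick(c,e,t,sg,off=.02,squeeze=45):
    Rb=Rb_lying(e); effector.release()
    p,R=tcp_pose(Rb,[*c,.028],t,sg,off)
    env.reach(p+[0,0,.13],R); env.pause(.4)
    f0=np.mean([env.sense()['wrist_force'][2] for _ in range(5)])
    env.movel(p); effector.grasp(squeeze); env.movel(p+[0,0,.13]); env.pause(.5)
    s=env.sense(); f1=s['wrist_force'][2]
    print('t',round(s['t'],1),'width',round(s['gripper_width'],3),'dF',round(f1-f0,2),'J',np.round(s['joint_positions'],2),'peak',np.round(s['wrist_force'],1))
    return f1-f0
def place(q,yaw,t,sg,off=.02,h=.10):
    """q: bottle-mid target; stands with tool body on side `yaw`"""
    p,R=tcp_pose(Rb_up(yaw),q,t,sg,off)
    env.reach(p+[0,0,h],R); print('pre J',np.round(J(),2))
    env.movel(p+[0,0,.03]); env.pause(.2); f0=np.array(env.sense()['wrist_force'])
    z=.03
    while z>-.006:
        z-=.004 if z<.012 else .018; env.movel(p+[0,0,z],rate=.04); f=np.array(env.sense()['wrist_force'])-f0
        if f[2]>2.0: break
    print('touch at',round(z,3),np.round(f,1)); return p,R,z
def letgo(p,R,z,back=.10):
    effector.release(); env.pause(.2)
    a=p+[0,0,z]; 
    env.movel(a-back*R[:,2]); env.movel(a-back*R[:,2]+[0,0,.12]); print('t',round(env.sense()['t'],1))
E
python3 - <<'E'
from h import *
c,e=detect((.393,-.213));print(c,e)
q=[.627,-.25,.07]; t=np.radians(25)
j0=J()
for sg in (1,-1):
    a=[solver.inverse_kinematics(*tcp_pose(Rb_lying(e),[*c,.158],t,sg,.02))]+[solver.inverse_kinematics(*tcp_pose(Rb_up(np.radians(y)),[.627,-.25,.17],t,sg,.02)) for y in (180,-90,-120,-150)]
    for x in a: print(sg,None if x is None else np.round(x,2))
E
```

```text
[ 0.39361147 -0.21254427] [-0.81728533 -0.57623319]
1 [ 0.52  0.22  0.27  2.28 -0.78  0.73 -2.71]
1 [ 1.44  0.9  -1.11  2.21  3.22  0.47  2.41]
1 [ 0.94  1.07 -0.55  1.17 -0.47  1.64  0.62]
1 [ 1.12  0.89 -0.57  1.57 -0.76  1.15  0.62]
1 [ 1.3   0.79 -0.74  1.94 -1.26  0.62  0.86]
-1 [ 1.1   0.25 -0.38  2.24 -0.57  0.65  0.24]
-1 [ 1.55  1.14 -1.33  2.21  2.79  0.5  -0.12]
-1 [ 0.86  1.03 -0.38  1.17 -0.58  1.68 -2.44]
-1 [ 0.57  0.81  0.26  1.61 -1.25  1.52 -2.24]
-1 [ 1.39  0.85 -0.88  1.94 -1.13  0.53 -2.36]
```

```bash
python3 - <<'E'
from h import *
c,e=detect((.393,-.213))
print(pick(c,e,np.radians(25),1))
rgb,d=snap('scene','s1')
E
```

```text
t 7.4 width 0.05 dF -2.59 J [ 0.51  0.22  0.27  2.28 -0.78  0.73 -2.71] peak [ 0.1  0.7 -3. ]
-2.593039135929421
```

View pics/s1.png

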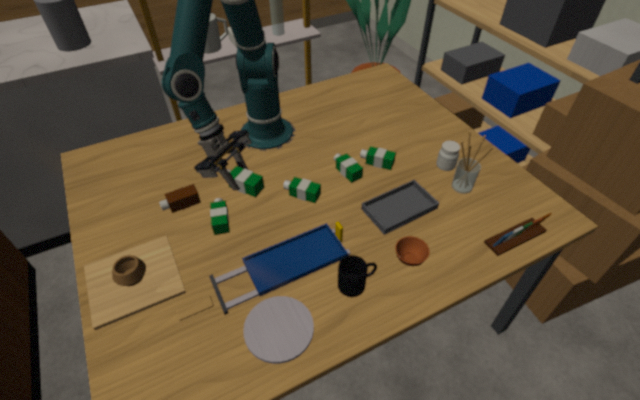

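The picture shows the bottle held level in the gripper at (245,180), with the others undisturbed. The 2.6 N reading means it is full, so it goes in the tray.

```bash
python3 - <<'E'
from h import *
p,R,z=place([.627,-.092,.071],np.radians(-90),np.radians(25),1)
letgo(p,R,z); snap('scene','s2')
E
```

```text
pre J [ 1.16  1.36 -1.34  1.44  0.16  1.28  0.08]
touch at -0.006 [-4.4 -2.5 18.8]
t 14.6
```

View pics/s2.png

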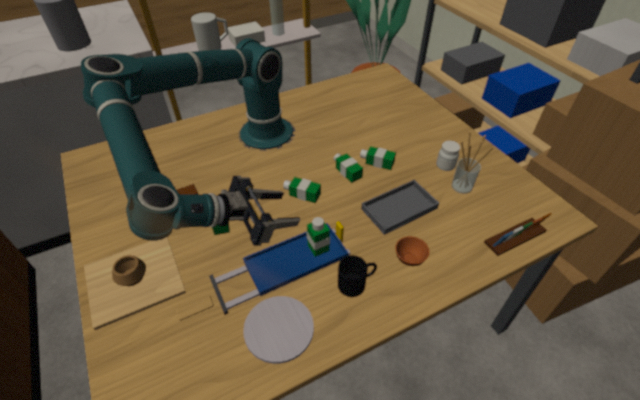

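The bottle is standing in the tray at (318,238), upright. Now the bottle at (.375,-.311).

```bash
sed -i 's/z-=.004 if z<.012 else .018/z-=.002 if z<.009 else .007/' h.py; cat >> h.py <<'E'
HOME=[1.147,.468,-.012,1.603,.006,1.071,-.056]
def best(c,e,off=.02,tmax=30):
    """largest tilt and the sign with the easiest joint path at the hover"""
    for t in range(tmax,-1,-5):
        o=[]
        for sg in (1,-1):
            P=[tcp_pose(Rb_lying(e),[*c,z],np.radians(t),sg,off) for z in (.028,.158)]
            a=[solver.inverse_kinematics(*x) for x in P]
            if all(x is not None for x in a): o.append((np.abs(np.array(a[1])-J()).max(),np.radians(t),sg))
        if o: return min(o)[1:]
E
python3 - <<'E'
from h import *
env.goto_joints(HOME)
L=detect()
for b in L: print(np.round(b,3).tolist())
c,e=min(L,key=lambda b:np.linalg.norm(b[0]-[.375,-.311]))
t,sg=best(c,e,tmax=25); print(np.degrees(t),sg)
print(pick(c,e,t,sg)); np.save('pics/held.npy',[t,sg])
E
```

```text
[[0.389, -0.019], [-0.756, -0.654]]
[[0.374, -0.311], [-0.965, 0.263]]
[[0.371, 0.299], [-0.769, -0.639]]
[[0.362, 0.171], [-0.993, -0.12]]
25.0 -1Traceback (most recent call last):
  File "<stdin>", line 7, in <module>
  File "h.py", line 51, in pick
    env.movel(p); effector.grasp(squeeze); env.movel(p+[0,0,.13]); env.pause(.5)
    ~~~~~~~~~^^^
station.PlanningError: the arm cannot follow that straight line within its joint ranges
```

```bash
python3 - <<'E'
s=open('h.py').read()
s=s.replace("    env.movel(p); effector.grasp","    try: env.movel(p)\n    except env.PlanningError: print('line fails',t,sg); return None\n    effector.grasp")
s+='''
def pick_any(c,e,ts,off=.02):
    for t in ts:
        for sg in (-1,1):
            try: f=pick(c,e,np.radians(t),sg,off)
            except env.PlanningError as x: print(t,sg,x); continue
            if f is not None: np.save('pics/held.npy',[np.radians(t),sg]); print('held',t,sg,f); return f
'''
open('h.py','w').write(s)
E
python3 - <<'E'
from h import *
c,e=np.array([.374,-.311]),np.array([-.965,.263])
f=pick_any(c,e,[20,15,10])
E
```

```text
line fails 0.3490658503988659 -1
line fails 0.3490658503988659 1
line fails 0.2617993877991494 -1
line fails 0.2617993877991494 1
t 26.3 width 0.05 dF -3.14 J [ 0.71  0.2  -0.02  2.21 -0.12  0.57 -1.05] peak [-0.3 -0.4 -2.8]
held 10 -1 -3.139620191549728
```

```bash
python3 - <<'E'
from h import *
t,sg=np.load('pics/held.npy')
p,R,z=place([.627,-.157,.071],np.radians(-90),t,sg,h=.12)
letgo(p,R,z); env.goto_joints(HOME)
for b in detect(): print(np.round(b,3).tolist())
snap('scene','s3'); print(env.sense()['t'])
E
```

```text
pre J [ 0.73  1.01 -0.23  1.32 -0.88  1.75 -2.33]
touch at 0.0 [-1.5 -0.6  3.4]
t 32.7
[[0.39, -0.018], [-0.757, -0.653]]
[[0.37, 0.298], [-0.764, -0.645]]
[[0.363, 0.171], [-0.994, -0.114]]
34.9417
```

View pics/s3.png

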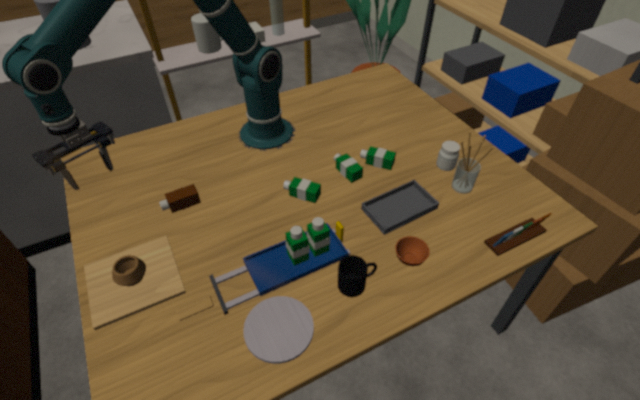

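Two bottles are standing in the tray at (297,245) and (318,237). Next is the middle one.

```bash
python3 - <<'E'
from h import *
pick_any(np.array([.39,-.018]),np.array([-.757,-.653]),[15,10,5,0])
t,sg=np.load('pics/held.npy')
for n,q in (('tray',[.627,-.222,.191]),('bin',[.594,.29,.176])):
  for y in (180,150,120,90,-90,-120,-150):
    P=tcp_pose(Rb_up(np.radians(y)),q,t,sg,.02); a=solver.inverse_kinematics(*P); b=solver.inverse_kinematics(P[0]-[0,0,.12],P[1])
    print(n,y,*[None if x is None else np.round(x,2) for x in (a,b)])
E
```

```text
t 43.3 width 0.05 dF -3.11 J [ 1.49  0.56 -1.55  2.35  0.67  0.66 -1.37] peak [-0.1  0.7 -3.4]
held 15 -1 -3.1107250488426987
tray 180 [ 1.39  0.93 -1.07  2.28  3.44  0.71 -0.88] [ 0.98  0.96 -0.51  2.25  3.67  1.08 -1.2 ]
tray 150 [ 0.72  0.68 -0.71  2.34  2.66  1.26 -1.07] [ 0.44  0.91 -0.36  2.31  2.77  1.44 -1.31]
tray 120 [ 0.41  0.76 -0.69  2.11  1.99  1.57 -1.03] [ 0.21  0.94 -0.42  2.08  2.03  1.54 -1.27]
tray 90 [ 0.28  0.89 -0.64  1.73  1.57  1.84 -1.01] [ 0.17  1.05 -0.48  1.71  1.56  1.74 -1.16]
tray -90 [ 0.92  1.08 -0.51  1.19 -0.62  1.71 -2.49] [ 0.87  1.23 -0.42  1.15 -0.61  1.66 -2.37]
tray -120 [ 1.18  0.95 -0.66  1.61 -0.83  1.17 -2.46] [ 1.12  1.12 -0.57  1.58 -0.84  1.13 -2.3 ]
tray -150 [ 1.64  1.3  -1.33  1.98 -0.38  0.23 -2.86] [ 1.55  1.38 -1.1   1.95 -0.95  0.29 -2.14]
bin 180 [-0.11  0.86 -0.9   2.25  2.35  1.58 -0.94] [-0.47  0.97 -0.43  2.21  2.38  1.54 -1.3 ]
bin 150 [-0.43  0.88 -0.73  1.93  1.79  1.76 -1.03] [-0.58  1.04 -0.51  1.89  1.79  1.68 -1.22]
bin 120 [-0.78  0.9  -0.23  1.55  1.21  1.75 -0.99] [-0.65  1.13 -0.44  1.49  1.36  1.84 -1.15]
bin 90 [-1.15  1.16  0.66  1.17  0.41  1.79 -0.65] [-1.04  1.27  0.43  1.11  0.47  1.77 -0.83]
bin -90 [ 0.63  1.05 -0.95  1.82 -0.83  0.75 -2.45] [ 0.63  1.29 -0.93  1.77 -0.7   0.66 -2.37]
bin -120 [ 0.85  1.34 -1.35  2.16  3.27  0.23 -0.26] [ 0.9   1.79 -1.35  2.11  2.65  0.27  0.75]
bin -150 [ 0.58  1.32 -1.34  2.35  2.97  1.15 -0.26] [-0.89  0.99  0.43  2.36  3.13  1.45 -1.94]
```

```bash
python3 - <<'E'
from h import *
t,sg=np.load('pics/held.npy')
p,R,z=place([.627,-.222,.071],np.radians(-90),t,sg,h=.12)
letgo(p,R,z); env.goto_joints(HOME)
L=detect()
for b in L: print(np.round(b,3).tolist())
c,e=min(L,key=lambda b:np.linalg.norm(b[0]-[.363,.171]))
pick_any(c,e,[15,10,5,0])
t,sg=np.load('pics/held.npy')
for n,q in (('tray',[.627,-.267,.191]),('bin',[.594,.29,.176])):
  for y in (180,150,120,90,-90,-120,-150):
    P=tcp_pose(Rb_up(np.radians(y)),q,t,sg,.02); a=solver.inverse_kinematics(*P); b=solver.inverse_kinematics(P[0]-[0,0,.12],P[1])
    print(n,y,*[None if x is None else np.round(x,2) for x in (a,b)])
snap('scene','s4')
E
```

```text
pre J [ 0.92  1.08 -0.51  1.19 -0.62  1.71 -2.49]
touch at -0.002 [-2.3 -1.9  9.6]
t 50.0
[[0.371, 0.299], [-0.765, -0.644]]
[[0.363, 0.17], [-0.994, -0.109]]
15 -1 the arm cannot take that pose within its joint ranges
line fails 0.2617993877991494 1
line fails 0.17453292519943295 -1
line fails 0.17453292519943295 1
t 63.9 width 0.05 dF -1.12 J [ 0.12  0.16 -0.73  2.3   0.24  0.66 -2.24] peak [-0.4  0.6 -0.6]
held 5 -1 -1.1239514561228274
tray 180 [ 0.46  0.71  0.18  2.29  3.76  1.42 -1.76] [ 0.19  1.09  0.47  2.22  3.57  1.77 -1.9 ]
tray 150 [ 0.25  0.69 -0.04  2.36  2.83  1.4  -1.52] [ 0.04  1.02  0.18  2.29  2.78  1.57 -1.77]
tray 120 [ 0.15  0.75 -0.27  2.13  2.05  1.52 -1.24] [ 0.04  1.   -0.12  2.07  2.06  1.54 -1.45]
tray 90 [ 0.13  0.89 -0.35  1.75  1.59  1.77 -1.06] [ 0.07  1.09 -0.25  1.69  1.57  1.72 -1.2 ]
tray -90 [ 1.01  1.25 -0.68  1.04 -0.58  1.83 -2.59] [ 0.99  1.43 -0.68  0.97 -0.47  1.79 -2.51]
tray -120 [ 0.99  0.97 -0.28  1.52 -1.14  1.52 -2.28] [ 1.01  1.17 -0.32  1.45 -1.07  1.45 -2.18]
tray -150 [ 1.49  1.08 -0.93  1.91 -1.29  0.73 -2.04] [ 1.49  1.33 -0.89  1.84 -1.19  0.67 -1.92]
bin 180 [-0.6   0.76 -0.31  2.27  2.31  1.55 -1.33] [-0.75  1.04 -0.14  2.19  2.32  1.63 -1.55]
bin 150 [-0.64  0.88 -0.45  1.93  1.77  1.77 -1.15] [-0.7   1.1  -0.37  1.86  1.8   1.77 -1.3 ]
bin 120 [-0.94  0.97 -0.01  1.54  1.18  1.75 -0.99] [-0.97  1.16  0.03  1.47  1.14  1.68 -1.1 ]
bin 90 [-1.23  1.32  0.88  1.14  0.34  1.82 -0.52] [-1.22  1.5   0.88  1.06  0.22  1.79 -0.59]
bin -90 [ 0.49  1.01 -0.7   1.81 -1.17  1.02 -2.15] [ 0.49  1.25 -0.69  1.74 -1.08  0.95 -2.04]
bin -120 [ 0.89  1.56 -1.36  2.16  3.62  0.25 -0.4 ] [-0.51  1.11  0.43  2.15  3.88  1.8  -1.8 ]
bin -150 [-1.06  0.88  0.65  2.44  3.11  1.52 -2.06] [-1.34  1.49  0.86  2.35  2.76  1.59 -2.59]
```

View pics/s4.png

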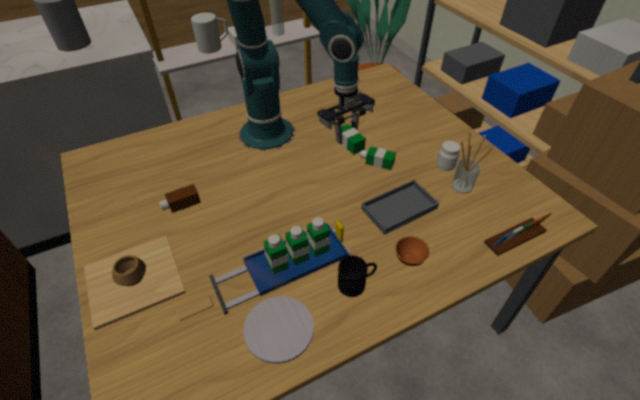

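Three stand in the tray, and this one is empty. The bin takes it with the tool pointing +x, which keeps clear of the tab and jars.

```bash
python3 - <<'E'
from h import *
t,sg=np.load('pics/held.npy')
a=np.array(env.sense()['ee_pos'])
for dz in (.1,.05):
    try: env.movel(a+[0.03,0,dz]); break
    except env.PlanningError: print('no lift',dz)
p,R,z=place([.608,.167,.056],np.radians(180),t,sg,h=.13)
letgo(p,R,z); s=env.sense(); print(s['wrist_force'])
snap('scene','s5')
E
```

```text
pre J [-0.3   0.73 -0.34  2.41  2.58  1.58 -1.37]
touch at 0.0 [ 0.9 -2.   2.3]Traceback (most recent call last):
  File "<stdin>", line 8, in <module>
  File "h.py", line 70, in letgo
    env.movel(a-back*R[:,2]); env.movel(a-back*R[:,2]+[0,0,.12]); print('t',round(env.sense()['t'],1))
    ~~~~~~~~~^^^^^^^^^^^^^^^
station.PlanningError: the arm cannot follow that straight line within its joint ranges
```

```bash
python3 - <<'E'
from h import *
a=np.array(env.sense()['ee_pos']); env.movel(a+[0,0,.12])
j=J(); print(np.round(j,2))
rgb,d=snap('scene','s5'); print(env.sense()['t'])
for b in detect(): print(np.round(b,3).tolist())
E
```

```text
[-0.32  0.75 -0.32  2.41  2.58  1.59 -1.39]
71.5083
[[0.369, 0.301], [-0.781, -0.625]]
```

View pics/s5.png

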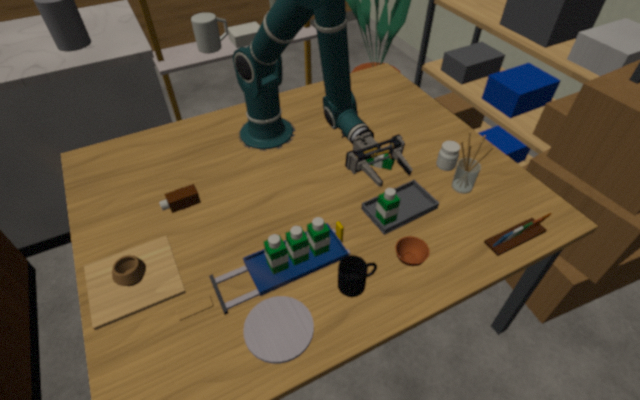

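The empty bottle stands in the bin at (387,207). Now the last one.

```bash
python3 - <<'E'
from h import *
pick_any(np.array([.369,.301]),np.array([-.775,-.632]),[15,10,5,0])
t,sg=np.load('pics/held.npy')
for n,q in (('tray',[.627,-.277,.191]),('bin',[.608,.297,.176])):
  for y in (180,150,-90,-120):
    P=tcp_pose(Rb_up(np.radians(y)),q,t,sg,.02); a=solver.inverse_kinematics(*P); b=solver.inverse_kinematics(P[0]-[0,0,.12],P[1])
    print(n,y,*[None if x is None else np.round(x,2) for x in (a,b)])
E
```

```text
line fails 0.2617993877991494 -1
line fails 0.2617993877991494 1
t 78.7 width 0.05 dF -1.78 J [ 0.29  0.48 -1.25  2.2   0.76  0.75 -2.33] peak [ 0.1  0.8 -1.5]
held 10 -1 -1.7752890866192357
tray 180 [ 1.53  1.1  -1.12  2.21  3.61  0.65 -0.85] [ 1.43  1.27 -0.9   2.16  3.81  0.8  -0.86]
tray 150 [ 0.85  0.76 -0.7   2.32  2.86  1.33 -1.07] [ 0.54  0.97 -0.32  2.27  2.94  1.52 -1.32]
tray -90 [ 1.05  1.26 -0.78  1.02 -0.44  1.79 -2.65] [ 1.02  1.41 -0.73  0.97 -0.38  1.75 -2.54]
tray -120 [ 1.39  1.23 -1.03  1.47 -0.46  1.14 -2.7 ] [ 1.36  1.39 -0.96  1.43 -0.4   1.11 -2.6 ]
bin 180 [-0.39  0.77 -0.55  2.23  2.33  1.51 -1.16] [-0.59  0.99 -0.29  2.17  2.37  1.57 -1.4 ]
bin 150 [-0.47  0.92 -0.67  1.89  1.84  1.82 -1.04] [-0.59  1.09 -0.5   1.84  1.85  1.76 -1.22]
bin -90 [ 0.72  1.27 -1.16  1.77 -0.55  0.66 -2.63] [ 0.7   1.49 -1.1   1.71 -0.41  0.63 -2.56]
bin -120 [ 0.84  1.45 -1.35  2.13  3.45  0.23 -0.35] [-0.71  1.15  0.65  2.15  3.79  1.8  -2.  ]
```

```bash
python3 - <<'E'
from h import *
def avg():
    F=[]
    for _ in range(25): env.pause(.08); s=env.sense(); F.append(np.r_[s['wrist_force'],s['moment']])
    return np.mean(F,0),np.std(F,0)
print(*np.round(avg(),3)); s=env.sense();print(s['ee_pos'],s['gripper_width'])
a=np.array(s['ee_pos'])
env.movel(a-[0,0,.13]); effector.release(); env.movel(a); env.pause(.5)
print(*np.round(avg(),3))
L=detect((.369,.301)); print(np.round(L,3).tolist(),env.sense()['t'])
E
```

```text
[ 0.184  0.031 -0.801 -0.146  0.144 -0.   ] [0.463 0.427 0.494 0.03  0.033 0.039]
[0.35605051 0.29043243 0.13927075] 0.049722877674505755
[ 0.291  0.005  0.02  -0.131  0.107  0.   ] [0.524 0.424 0.475 0.026 0.03  0.023]
[[0.386, 0.347], [-0.657, 0.753]] 86.2
```

It reads 0.8 N, so it is empty. The detection afterwards may be occluded by the arm, so I'll move back and look again.

```bash
python3 - <<'E'
from h import *
a=np.array(env.sense()['ee_pos'])
j=J(); j[0]+=.9; env.goto_joints(j)
for b in bottles(fn='top5'): print([np.round(x,3).tolist() for x in b])
for b in detect(): print(np.round(b,3).tolist())
snap('scene','s6')
E
```

```text
[[0.362, 0.295], [-0.774, -0.634], [0.123, 0.051], [-0.062, 0.063, 0.05]]
[[0.37, 0.301], [-0.785, -0.62]]
```

View pics/s6.png

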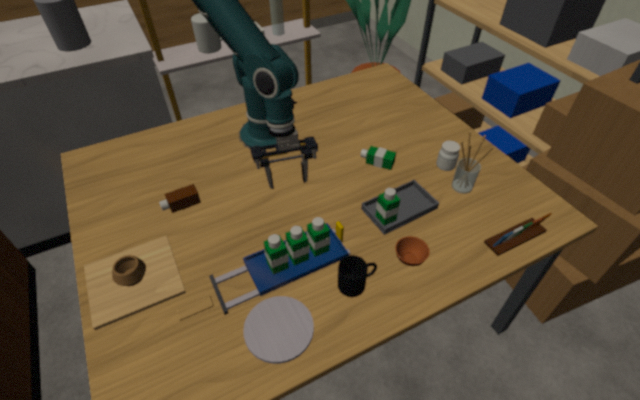

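```bash
python3 - <<'E'
from h import *
pick_any(np.array([.370,.301]),np.array([-.78,-.626]),[10,5,0])
t,sg=np.load('pics/held.npy')
a=np.array(env.sense()['ee_pos'])
try: env.movel(a+[0.03,0,.08])
except env.PlanningError: print('no lift')
p,R,z=place([.606,.297,.056],np.radians(180),t,sg,h=.13)
effector.release(); env.pause(.2); a=np.array(env.sense()['ee_pos']); env.movel(a+[0,0,.13])
print(env.sense()['t'])
try: env.movel(np.array(env.sense()['ee_pos'])+[-.05,0,.1])
except env.PlanningError: print('x')
snap('scene','s7')
for k in ('tray_tab','tray_floor'): print(k,[(np.round(r['at'],3).tolist(),round(r['score'],2)) for r in tip_of('scene',k)])
E
```

```text
t 93.2 width 0.05 dF -1.36 J [ 0.16  0.36 -1.05  2.2   0.58  0.66 -2.17] peak [ 0.8  0.6 -1.1]
held 10 -1 -1.3649725000074253
pre J [-0.47  0.71 -0.45  2.24  2.3   1.44 -1.2 ]
touch at -0.002 [-2.4 -1.7  7.2]
100.325
tray_tab [([0.628, -0.018, 0.068], 0.6)]
tray_floor [([0.63, -0.162, 0.019], 0.7)]
```

View pics/s7.png

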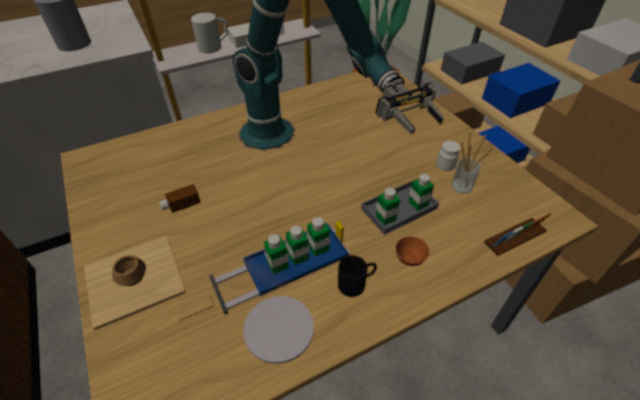

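All five are standing: three in the tray and two in the bin at (387,207) and (421,192). Next I push the tab.

```bash
python3 - <<'E'
from h import *
effector.grasp(10)
c=[]
for s in (1,-1):
    y=np.array([s,0,0.]);z=np.array([0,0,-1.]);R=np.stack([np.cross(y,z),y,z],1)
    for yy in [.06]:
        j=solver.inverse_kinematics([.627,yy,.30],R)
        if j is not None: c.append((np.abs(j-J()).max(),s,R))
d,s,R=min(c,key=lambda x:x[0]); print(d,s)
env.reach([.627,.06,.30],R); env.movel([.627,.06,.062])
env.pause(.3); f0=np.mean([ (env.pause(.04),env.sense()['wrist_force'])[1] for _ in range(15)],0)
y=.06; hit=None
while y>-.11:
    y-=.004; env.movel([.627,y,.062],rate=.03); st=env.sense(); f=st['wrist_force']-f0
    if hit is None and f[1]>2: hit=y; print('contact',round(y,3))
    if f[1]>9: 
        env.pause(.3); st=env.sense(); f=st['wrist_force']-f0; print('stop?',round(y,3),np.round(st['ee_pos'],3),np.round(f,1),round(st['t'],1))
        if f[1]>9: break
E
```

```text
1.9535454150904157 1
contact -0.008
stop? -0.084 [ 0.627 -0.079  0.062] [ 1.1 10.8  1. ] 117.6
```

```bash
python3 - <<'E'
from h import *
for y in (-.088,-.092):
    env.movel([.627,y,.062],rate=.03); env.pause(.3); s=env.sense(); print(np.round(s['ee_pos'],4),np.round(s['wrist_force'],1))
env.movel([.627,-.04,.062],rate=.05); env.movel([.627,.0,.30]); 
j=J(); j[0]-=.5; env.goto_joints(j); env.pause(.5)
snap('scene','s8'); print(env.sense()['t'])
for k in ('tray_tab','tray_floor'): print(k,[(np.round(r['at'],3).tolist(),round(r['score'],2)) for r in tip_of('scene',k)])
print('b',[(np.round(r['at'],3).tolist(),round(r['score'],2)) for r in tip_of('scene','bottle_1_mid')])
E
```

```text
[ 0.6269 -0.0795  0.0621] [ 0.5 17.9  1.3]
[ 0.6269 -0.0795  0.0621] [-0.8 24.1  3. ]
123.425
tray_tab [([0.628, -0.096, 0.069], 0.81), ([0.639, -0.469, -0.001], 0.65), ([0.608, 0.298, 0.054], 0.23)]
tray_floor [([0.631, -0.242, 0.015], 0.92)]
b [([0.611, 0.297, 0.051], 0.7), ([0.628, -0.236, 0.074], 0.18)]
```

View pics/s8.png

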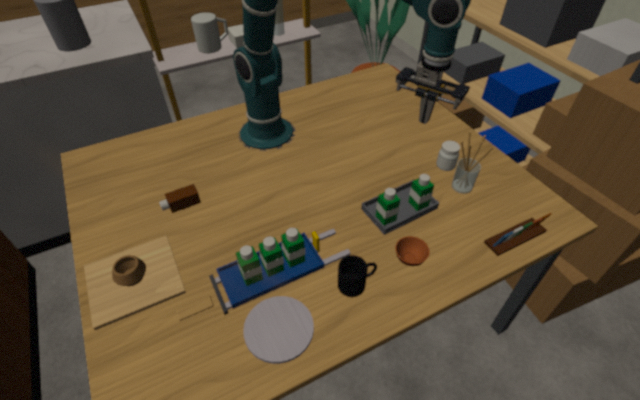

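The tray is against its stop (no further travel at 24 N) with three bottles upright. The bin's two are upright too. One numeric check of the cap positions before I hand in.

```bash
python3 - <<'E'
from h import *
rgb,d=snap('top','t9');P=cloud('top',d);m=((d>0)&(P[...,2]>.115)&(P[...,2]<.16)&(abs(P[...,0]-.61)<.09)&(P[...,1]<.36)&(P[...,1]>-.42)).astype(np.uint8)
n,l=cv2.connectedComponents(m)
ok=0
for i in range(1,n):
    Q=P[l==i]
    if len(Q)>15: c=np.median(Q,0);print(np.round(c,3),len(Q)); 
    f=(.629,-.243) if c[1]<0 else (.594,.232)
    ok+=len(Q)>15 and abs(c[0]-f[0])<.038 and abs(c[1]-f[1])<(.11 if c[1]<0 else .085)
print(ok)
if ok==5: print(workorder.finish_job())
E
```

```text
[ 0.624 -0.166  0.123] 215
[ 0.624 -0.232  0.123] 213
[ 0.624 -0.295  0.122] 209
[0.61  0.165 0.129] 78
[0.608 0.295 0.129] 77
5
the job is handed in; nothing more can be done
None
```

The job is handed in: the three full bottles stand upright in the blue tray, pushed home against its stop, and the two empties stand upright in the grey bin; the bystanders and the brown look-alike look undisturbed in the last picture, and the hand-in call returned no verdict.

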